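# Sort the seasonings and produce back to their places

### The job

Clear up after cooking by sorting what is left at the front of the worktop: stand the pepper mill upright in the wide bay of the wooden rack and the two spice jars upright in its two narrow bays, one jar to a bay; put the loose lemon into the little crate that already has a lemon in it and the loose garlic bulb into the crate that already has garlic. Let go of everything and leave the egg timer and the short tin where they stand.

Things in the scene. Friction and masses are not known exactly. Their poses are not given: they have to be found in the camera images.
- pepper_mill: loose dark wooden pepper mill, standing on the worktop; 170 mm tall, body 58 mm across up to 122 mm high, above it a round head 48 mm across from 123 to 159 mm high (easily gripped there), then a small metal knob; the head does not turn. Origin at the centre of its foot, z up
- spice_jar_a: loose spice jar, glass with a green screw cap, round, 46 mm across, 106 mm tall, standing; the cap is the topmost 20 mm and no wider than the glass. Origin at the centre of its foot, z up
- spice_jar_b: loose spice jar, glass with a dark screw cap, round, 44 mm across, 105 mm tall, standing; the cap is the topmost 20 mm and no wider than the glass. Origin at the centre of its foot, z up
- lemon: the loose lemon lying on the worktop: 73 mm long along its own x, 56 mm wide (y), 57 mm high. Origin at the middle of its underside as it lies at the start, z up
- garlic: the loose garlic bulb on the worktop, about 48 mm across and 48 mm high including its thin stalk. Origin at the middle of its underside, z up
- rack: light wooden rack, stands fast, empty; 84 mm (its x) by 216 mm (its y), three bays in a row along y, floor 8 mm up. Bay centres at x = 0, y = -72.5 (narrow), -6.5 (narrow), +66 mm (wide, for the mill); narrow bays 61 mm along y, the wide one 74, all 74 along x. Walls 5 mm thick; tops: front 36, dividers 40, back 50, ends 60 mm. Origin at the centre of its underside, z up
- lemon_crate: small slatted light-wood crate, stands fast, with one lemon in it; 122 mm (its x) by 160 mm (its y), walls 50 mm high, 5 thick, floor 6 mm up, 9 mm square posts inside the corners. The lemon there is fixed in the -y half (long way along x, centre at x +4, y -43 mm); the +y half is free, its middle at y = +38 mm. Origin at the centre of its underside, z up
- garlic_crate: a second crate of the same make and size, stands fast, which already has a garlic bulb in it, fixed in the -y half (centre at x -16, y -48 mm); the +y half is free, its middle at y = +38 mm. Origin at the centre of its underside, z up
- egg_timer: round kitchen timer, red top and white foot, 66 mm across, 51 mm high, standing loose among the things; to be left alone. Origin at the centre of its foot
- short_tin: short food tin, 75 mm across, 58 mm high, standing loose among the things; to be left alone. Origin at the centre of its foot

How it is judged (in metres and radians):
At the end, for the whole second after the job is handed in: Mill upright (0.12 rad) on the floor of the wide bay, each jar in its own narrow bay (within 13 mm along, 16 mm across the rack); lemon and garlic down inside the crates of their kind, not on the rim; all five at rest; timer and tin within 30 mm of their start (x of pepper_mill in the frame of rack between -0.016 and 0.016 m and y of pepper_mill in the frame of rack between 0.053 and 0.079 m and z of pepper_mill in the frame of rack between 0.004 and 0.014 m and angle between pepper_mill's own z axis and vertical below 0.12 rad and (((x of spice_jar_a in the frame of rack between -0.016 and 0.016 m and y of spice_jar_a in the frame of rack between -0.0855 and -0.0595 m and z of spice_jar_a in the frame of rack between 0.004 and 0.014 m and angle between spice_jar_a's own z axis and vertical below 0.12 rad) and (x of spice_jar_b in the frame of rack between -0.016 and 0.016 m and y of spice_jar_b in the frame of rack between -0.0195 and 0.0065 m and z of spice_jar_b in the frame of rack between 0.004 and 0.014 m and angle between spice_jar_b's own z axis and vertical below 0.12 rad)) or ((x of spice_jar_a in the frame of rack between -0.016 and 0.016 m and y of spice_jar_a in the frame of rack between -0.0195 and 0.0065 m and z of spice_jar_a in the frame of rack between 0.004 and 0.014 m and angle between spice_jar_a's own z axis and vertical below 0.12 rad) and (x of spice_jar_b in the frame of rack between -0.016 and 0.016 m and y of spice_jar_b in the frame of rack between -0.0855 and -0.0595 m and z of spice_jar_b in the frame of rack between 0.004 and 0.014 m and angle between spice_jar_b's own z axis and vertical below 0.12 rad))) and x of lemon in the frame of lemon_crate between -0.06 and 0.06 m and y of lemon in the frame of lemon_crate between -0.08 and 0.08 m and (z of lemon in the frame of lemon_crate below 0.045 m or (angle between lemon's own z axis and vertical above 1.6 rad and z of lemon in the frame of lemon_crate below 0.069 m)) and x of garlic in the frame of garlic_crate between -0.06 and 0.06 m and y of garlic in the frame of garlic_crate between -0.08 and 0.08 m and (z of garlic in the frame of garlic_crate below 0.045 m or (angle between garlic's own z axis and vertical above 1.6 rad and z of garlic in the frame of garlic_crate below 0.06 m)) and linear speed of each of pepper_mill, spice_jar_a, spice_jar_b, lemon, garlic below 0.02 m/s and distance of each of egg_timer, short_tin from where it was at the start of the episode below 0.03 m); the robot touches nothing.
It fails at once if the egg timer or the short tin is tipped over or pushed more than 50 mm away (distance of any of egg_timer, short_tin from where it was at the start of the episode above 0.05 m or angle between any of egg_timer, short_tin's own z axis and vertical above 0.6 rad).
It also fails if it takes over 141 s, if anything falls off the work surface, if the arm or the gripper's body presses on something with over 40 N, if the wrist force passes 120 N, or if a joint passes its speed limit or range.

### The arm

A 6-joint arm with a two-finger parallel gripper is mounted at the origin on a cart in front of the work surface, level with it; the furniture and walls round the work are solid. World frame = base frame: x ahead of the robot, y to its left, z up, the work surface at z = 0. Lengths are in mm, angles in rad, forces in N, time in s.
With the tool pointing down it reaches from about 400 to 925 mm from the base axis. Payload 12.5 kg.
Tool frame: the origin (TCP) lies at the very end of the fingers, on their centre line; the grasp point (between the pads) lies 19 mm behind it; z points along the fingers, y is the line along which they close (so a half turn about z gives the same grasp; the last joint's range is limited). The gripper opens to 95 mm and grips with 3 to 60 N. Pads are 20 mm wide; open, the fingers measure 119 mm over their backs; the gripper's body (75 mm by 180 mm) begins 59 mm behind the grasp point.
Start: joints at [-1.212, 0.491, 1.559, -0, 1.092, -0.106], TCP at [280.177, -558.702, 214.661] pointing down, gripper open.
Joint ranges: [-3.1, 3.1], [-0.84, 2.19], [0.05, 2.79], [-1.13, 4.28], [0.06, 2.93], [-2.69, 2.69]. Speed limits (rad/s): [2.22, 2.22, 2.79, 3.14, 3.14, 3.14].

### API

Orientations are given as [roll, pitch, yaw] about the fixed x, y, z axes, in that order (R = Rz(yaw) Ry(pitch) Rx(roll)).
In Python, from cell import state, read_camera, camera_info, job_done gives the robot as it stands.
- The arm moves only by the tool advance, called as name(argument=value, ...) on one line, values as JSON. Schema: {"type":"object","properties":{"moves":{"type":"object","properties":{"plan":{"type":"array","items":{"type":"array","items":{"type":"number"},"minItems":5,"maxItems":5},"minItems":1,"maxItems":5}},"additionalProperties":false,"required":["plan"]},"only":{"type":"string"},"quiet":{"type":"boolean"},"lines":{"type":"string"}},"required":["moves"],"additionalProperties":false}. moves is an object whose key "plan" holds a list of rows, 1 to 5 of them, each of 5 numbers: dx, dy, dz in fractions of the full range, 1 being 1000 mm, then a turn about the tool's z in a scale on which 1.0 is 4 rad, then the opening from 0.0 (shut) to 1.0 (fully open); each row is the pose to reach, as a shift and turn from the pose commanded when the call began, along the tool's axes at that moment; what a row does not reach only later rows make up. A row lasts 1/12 s, in which the tool goes at most 41.7 mm and 0.125 rad, less where a joint would pass 70% of its speed; a pose out of reach is approached as far as the arm can. The fingers move at their own pace and stop on an object; the grip force is fixed at half the most. Time passes only in rows, so rows that do not move let the fingers close. The tool returns the time, the measured TCP pose, the force, the opening and the grip force at its end. only (a regular expression) keeps the lines of the reply that match it, lines (a string "A,B") keeps lines A to B, and quiet returns only ok. A shift or turn number past 1, either way, is cut back to 1. Input that does not fit is refused with a message, and nothing moves.
- state(): the state, without advancing time (a new reading comes with each control period).
- read_camera(name): name is "scene" or "top" or "wrist"; returns (picture, depth): 480x640x3 uint8, red, green, blue; 480x640 float32, mm along the optical axis (not along the pixel's ray), 0 where there is no reading.
- camera_info(name): a dict with "vertical_fov" (degrees; the focal length in pixels is half the picture's height over the tangent of half this angle, whatever the lens; pixels are square), "cx", "cy" (the principal point, pixels), "origin" and "attitude" of the camera in the world. Camera axes: x right, y down, z forward; pixel columns grow to the right and rows downward; lengths in mm; the calibration is good to about 2 mm. A picture is of the moment at which its call begins: read the wrist's pose just before it. camera_info takes no time and is no camera call; for the wrist camera it gives the pose at the moment of the call.
- job_done(): hands the job in; it is judged then, once.
The state is a dict: "t": time; "joints": joint angles; "qvel": joint speeds; "tau": joint torques, N m; "eef_pos": TCP position; "tcp_rot": TCP orientation; "ft_force": force on the tool from outside, world axes, zero at the start; "moment": the same for the moment, N m; "opening": opening from 0.0 (shut) to 1.0 (fully open); "grip_force": force on a finger pad.
Only numpy, scipy, OpenCV 4.12 (cv2) and the standard library are available. Lean on these libraries where they do the work, as an engineer would, in place of code of your own. Each camera call takes 0.05 s, during which the arm holds its last target. There are 200 camera calls.

## Working session

There is one attempt and no reset: what is moved stays moved. The work goes in short steps, Python scripts to look and compute and a tool call to move; the robot and the scene stay as the last step left them, time stands still between calls to the robot, and variables do not carry over. Pictures are saved under pics/ and viewed, at most 14 in all, crops included, and the job is handed in when it is done.

```bash
ls; mkdir -p pics; python3 - <<'E'
from cell import *
import cv2,json
for n in ["scene","top"]:
    i=camera_info(n);print(n,i)
    p,d=read_camera(n);cv2.imwrite(f"pics/{n}0.png",p[...,::-1])
    import numpy as np;np.save(f"{n}0.npy",d);np.save(f"{n}0p.npy",p)
print(camera_info("wrist"));print(state())
E
```

```text
pics
scene {'vertical_fov': 52.63509233373686, 'cx': 322.59980764500614, 'cy': 234.4630830952575, 'origin': array([176.02829094, 773.26514712, 441.76774284]), 'attitude': array([-1.99341881, -0.00748167, -2.69426737])}
top {'vertical_fov': 49.4178511669348, 'cx': 328.67137258885816, 'cy': 235.57550059860606, 'origin': array([417.76342493, -22.04516925, 891.94381419]), 'attitude': array([-3.00114901e+00, -8.03456353e-04, -1.56924428e+00])}
{'vertical_fov': 70.12683282275611, 'cx': 321.8153915108089, 'cy': 244.5088152736515, 'origin': array([ 340.87129154, -528.49684717,  383.48800572]), 'attitude': array([ 2.89521868e+00,  9.60843515e-04, -1.10509847e+00])}
{'t': 0.1, 'joints': array([-1.21158711e+00,  4.91484461e-01,  1.55938692e+00, -3.45945083e-06,
        1.09168565e+00, -1.05590993e-01]), 'qvel': array([ 0.00032458, -0.00118812, -0.00320971,  0.00037077, -0.00060747,
        0.00099457]), 'tau': array([ 2.85780989e-03, -6.13626194e+01, -2.58603662e+01,  6.94120629e-02,
        4.70387971e-02, -6.80568928e-05]), 'eef_pos': array([ 280.10282958, -558.4839897 ,  214.12993486]), 'tcp_rot': array([-3.14063332e+00, -9.85895355e-05,  4.64801762e-01]), 'ft_force': array([ 0.63862314, -0.20490392, -0.93293493]), 'moment': array([ 0.02464928,  0.01928308, -0.02303029]), 'grip_force': 0.0, 'opening': 1.003166085012395}
```

View pics/top0.png

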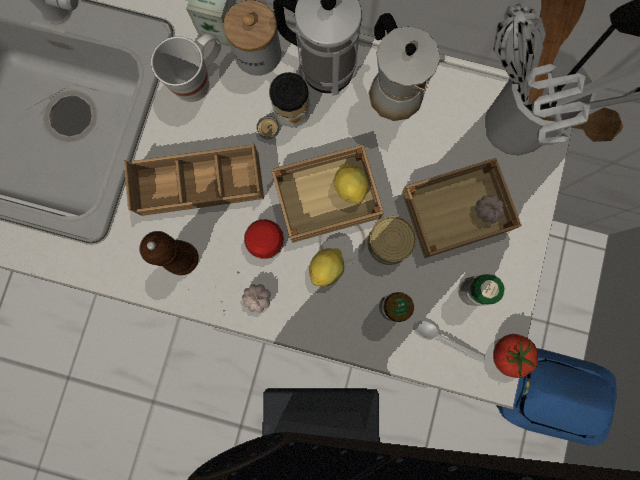

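View pics/scene0.png

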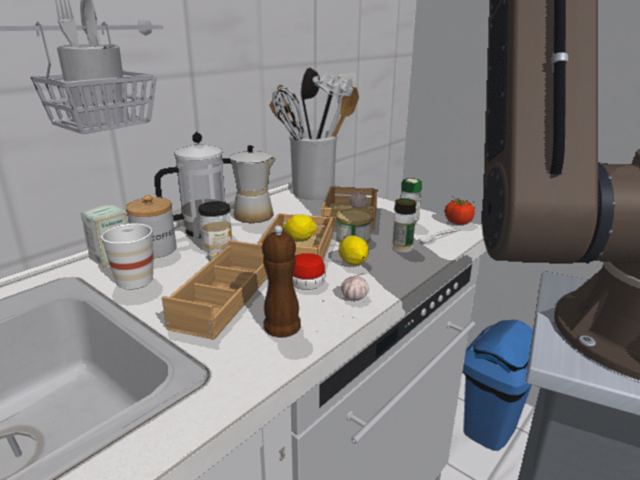

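Top view: the rack is at (195,180) with its wide bay on the left (world +y). The lemon crate is at (327,193) and the garlic crate at (461,208), both with their free half on the left. Mill head is at (158,248), garlic (256,298), lemon (326,267), dark-cap jar (398,306), green-cap jar (488,290), timer (264,238) and tin (392,240). The scene view confirms everything is standing.

```bash
cat > h.py <<'E'
import numpy as np, cv2
from scipy.spatial.transform import Rotation as R
def cloud(d,info):
    f=240/np.tan(np.radians(info["vertical_fov"])/2)
    v,u=np.mgrid[:480,:640]
    P=np.stack([(u-info["cx"])/f*d,(v-info["cy"])/f*d,d],-1)
    W=P@R.from_euler("xyz",info["attitude"]).as_matrix().T+info["origin"]
    W[d<=0]=np.nan
    return W
def pix(p,info):
    f=240/np.tan(np.radians(info["vertical_fov"])/2)
    c=R.from_euler("xyz",info["attitude"]).as_matrix().T@(np.array(p,float)-info["origin"])
    return c[:2]/c[2]*f+[info["cx"],info["cy"]]
def circ(xy):  # least squares circle
    A=np.c_[2*xy,np.ones(len(xy))];s=np.linalg.lstsq(A,(xy**2).sum(1),rcond=None)[0]
    return s[0],s[1],np.sqrt(s[2]+s[0]**2+s[1]**2)
E
python3 - <<'E'
from h import *; from cell import camera_info
np.set_printoptions(precision=1,suppress=True)
d=np.load("top0.npy");it=camera_info("top");W=cloud(d,it)
ds=np.load("scene0.npy");S=cloud(ds,camera_info("scene")).reshape(-1,3);S=S[~np.isnan(S[:,0])]
box={"mill":(130,220,210,285),"timer":(240,215,288,262),"tin":(366,214,418,268),"lemon":(306,244,348,290),"garlic":(238,280,275,316),"jarb":(378,288,416,324),"jara":(456,268,508,310)}
print("table z",np.nanmedian(W[300:340,330:370,2]))
for n,(a,b,c,e) in box.items():
    w=W[b:e,a:c].reshape(-1,3);w=w[w[:,2]>12]
    zt=np.percentile(w[:,2],98);top=w[w[:,2]>zt-(8 if n!="mill" else 50)]
    (cx,cy),r,an=cv2.minAreaRect(w[:,:2].astype(np.float32))
    m=top[:,:2].mean(0)
    s=S[(np.hypot(*(S[:,:2]-m).T)<50)&(S[:,2]>12)]
    print(n,"ztop",zt,np.percentile(s[:,2],99) if len(s) else None,"topmean",m,"rect",cx,cy,r,an,"n",len(w))
    for C,nm in ((w,"top"),(s,"scene")):
        for lo,hi in ((15,50),(60,84),(88,104),(128,155)):
            q=C[(C[:,2]>lo)&(C[:,2]<hi)]
            if len(q)>30: print("   ",nm,lo,hi,np.array(circ(q[:,:2])),len(q))
for n,(a,b,c,e) in {"rack":(118,138,268,222),"lc":(268,140,390,245),"gc":(398,152,528,262)}.items():
    w=W[b:e,a:c].reshape(-1,3)
    lo,hi={"rack":(30,64)}.get(n,(40,54))
    w=w[(w[:,2]>lo)&(w[:,2]<hi)]
    print(n,np.percentile(w[:,2],[2,50,98]),cv2.minAreaRect(w[:,:2].astype(np.float32)),len(w))
# height map picture
H=np.zeros((480,640),np.uint8);H[:]=np.clip(np.nan_to_num(W[...,2])*1.5,0,255)
cv2.imwrite("pics/h.png",cv2.applyColorMap(H,cv2.COLORMAP_JET))
E
```

```text
table z 0.25732345681069546
mill ztop 169.04721138038872 165.47496790050678 topmean [504.1 221.9] rect 503.2299499511719 226.476806640625 (54.023704528808594, 50.911521911621094) 5.845755100250244 n 1719
    top 15 50 [504.8 229.2  26. ] 243
    top 60 84 [505.2 228.7  20.2] 199
    top 128 155 [505.9 226.6  20.7] 565
    scene 15 50 [503.2 231.   25.3] 717
    scene 60 84 [503.8 230.8  19. ] 431
    scene 88 104 [504.1 230.7  18.9] 225
    scene 128 155 [503.2 232.9  19. ] 651
timer ztop 52.922369200044805 50.59739474282031 topmean [535.2  84.6] rect 535.6444702148438 80.22300720214844 (65.30340576171875, 77.25201416015625) 8.959352493286133 n 1292
    top 15 50 [535.5  82.6  26.6] 946
    scene 15 50 [537.6  80.9  34.6] 958
tin ztop 58.89849685590664 57.55704876135155 topmean [ 531.5 -125.9] rect 536.2263793945312 -130.745849609375 (83.02058410644531, 85.96165466308594) 6.556965351104736 n 1964
    top 15 50 [ 540.8 -129.2   45.5] 250
    scene 15 50 [ 533.6 -128.6   40.9] 504
lemon ztop 58.06481152790241 55.719676333508744 topmean [486.3 -17.9] rect 487.95538330078125 -18.24412155
[... 946 characters left out ...]
 (45.44945526123047, 45.7576789855957) 74.60882568359375 n 1163
    top 15 50 [ 448.1 -263.4   23.5] 145
    top 60 84 [ 448.6 -263.3   22.9] 147
    top 88 104 [ 448.4 -259.8   18.9] 161
    scene 15 50 [ 429.  -257.4    7. ] 56
    scene 60 84 [ 446.9 -261.6   21.1] 149
    scene 88 104 [ 447.  -260.6   20.2] 172
rack [30.7 41.2 61.5] ((611.537353515625, 197.83013916015625), (132.70660400390625, 220.70977783203125), 8.19240951538086) 2268
lc [40.9 48.7 53.7] ((606.9230346679688, -21.641677856445312), (198.53538513183594, 168.57704162597656), 89.99075317382812) 2108
gc [40.4 48.3 53.7] ((580.1541748046875, -219.1602325439453), (122.3166275024414, 211.4657440185547), 17.711742401123047) 1718
```

```bash
python3 - <<'E'
from h import *; from cell import camera_info
from scipy.optimize import least_squares
np.set_printoptions(precision=2,suppress=True)
T=cloud(np.load("top0.npy"),camera_info("top")).reshape(-1,3)
S=cloud(np.load("scene0.npy"),camera_info("scene")).reshape(-1,3)
def seg(p,a,b):
    a=np.array(a,float);b=np.array(b,float);t=np.clip((p-a)@(b-a)/((b-a)@(b-a)),0,1)
    return np.hypot(*(p-a-t[:,None]*(b-a)).T)
def rect(X,Y): return [((-X,-Y),(-X,Y)),((X,-Y),(X,Y)),((-X,-Y),(X,-Y)),((-X,Y),(X,Y))]
mod={"rack":(rect(39.5,105.5)+[((-39.5,y),(39.5,y)) for y in (-39.5,26.5)],(610,195,.14),32,64),
"lc":(rect(58.5,77.5),(603,-20,.17),42,55),"gc":(rect(58.5,77.5),(580,-219,.3),42,55)}
for n,(sg,x0,lo,hi) in mod.items():
  for nm,C in (("top",T),("scene",S)):
    best=None
    for yaw in (x0[2]-.1,x0[2],x0[2]+.1):
        x=np.array([x0[0],x0[1],yaw])
        for tol in (25,12,7,7,7):
            def loc(x,C):
                c,s=np.cos(x[2]),np.sin(x[2]);return (C[:,:2]-x[:2])@np.array([[c,-s],[s,c]])
            q=C[(C[:,2]>lo)&(C[:,2]<hi)]
            D=lambda x,q:np.min([seg(loc(x,q),*g) for g in sg],0)
            q=q[D(x,q)<tol]
            r=least_squares(lambda x:np.clip(D(x,q)-2,0,None),x,loss="soft_l1",x_scale=[10,10,.1]);x=r.x
        k=(len(q),*x,np.median(D(x,q)))
        if best is None or k[0]>best[0]:best=k
    print(n,nm,np.array(best))
# lemon long axis
w=T[(abs(T[:,0]-487)<45)&(abs(T[:,1]+18)<45)&(T[:,2]>15)]
for nm,w in (("top",w),):
    c=w[:,:2].mean(0);e,v=np.linalg.eigh(np.cov((w[:,:2]-c).T));print("lemon",c,np.sqrt(e),"long dir",np.arctan2(v[1,1],v[0,1]))
    o=(w[:,:2]-c)@v;print("extents",np.ptp(o,0),c+v@((o.max(0)+o.min(0))/2))
E
```

```text
rack top [2100.    634.5   202.62    0.14    1.52]
rack scene [2585.    632.62  205.57    0.14    1.01]
lc top [1218.    611.74  -19.09    0.27    1.53]
lc scene [436.   609.8  -16.57   0.28   1.44]
gc top [ 831.    579.73 -218.64    0.31    1.76]
gc scene [ 244.    583.07 -239.09    0.22    2.21]
lemon [485.98 -18.29] [13.53 16.8 ] long dir 2.555046920324424
extents [54.92 71.38] [487.25 -18.83]
```

```bash
python3 - <<'E'
from h import *; from cell import camera_info
i=camera_info("top");p=np.load("top0p.npy")[...,::-1].copy();p=cv2.resize(p,None,fx=2,fy=2,interpolation=cv2.INTER_CUBIC)
def dr(x,y,a,X,Y,z,ys=()):
    c,s=np.cos(a),np.sin(a)
    P=lambda u,v,zz=z:tuple(int(k) for k in (pix([x+c*u-s*v,y+s*u+c*v,zz],i)*2+.5))
    cv2.polylines(p,[np.array([P(-X,-Y),P(X,-Y),P(X,Y),P(-X,Y)])],True,(0,255,0))
    for v in ys: cv2.circle(p,P(0,v,8),3,(255,0,255),-1)
dr(633.5,204,.14,42,108,50,(-72.5,-6.5,66))
dr(610.8,-18,.275,61,80,50,(38,));dr(580,-219,.31,61,80,50,(38,))
cv2.imwrite("pics/ov.png",p[250:690,230:1030+30][:, :800])
E
```

```text
(no output)
```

View pics/ov.png

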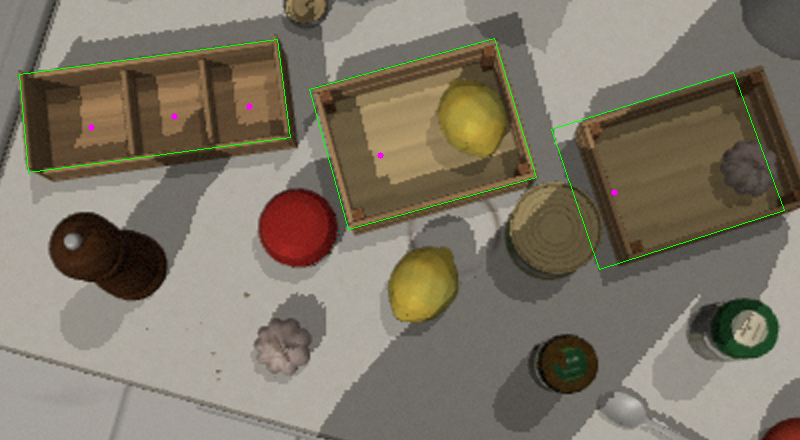

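The rack and lemon-crate outlines match. The garlic-crate fit is about 25 mm off in y, so I'll refit it and check how tall the things behind are.

```bash
cat >> h.py <<'E'
def go(x,y,z,yaw):
    """tool-axis shift and turn from the measured pose to a pointing-down target"""
    from cell import state
    s=state();M=R.from_euler("xyz",s["tcp_rot"]).as_matrix()
    d=M.T@(np.array([x,y,z])-s["eef_pos"]);t=-((yaw-s["tcp_rot"][2]+np.pi)%(2*np.pi)-np.pi)
    print("shift",np.round(d,1),"turn",round(t,3),"| t",round(s["t"],2),"pos",np.round(s["eef_pos"],1),"rot",np.round(s["tcp_rot"],3),"op",round(s["opening"],3))
E
python3 - <<'E'
from h import *; from cell import camera_info
from scipy.optimize import least_squares
np.set_printoptions(precision=2,suppress=True)
T=cloud(np.load("top0.npy"),camera_info("top"))
S=cloud(np.load("scene0.npy"),camera_info("scene")).reshape(-1,3)
Y=T[152:262,398:528].reshape(-1,3)
for nm,C in (("top",Y),("scene",S)):
  q0=C[(C[:,2]>43)&(C[:,2]<54)]
  for x0 in ((580,-245,.25),(585,-240,.3),(575,-250,.35)):
    x=np.array(x0)
    def D(x,q):
        c,s=np.cos(x[2]),np.sin(x[2]);l=abs((q[:,:2]-x[:2])@np.array([[c,-s],[s,c]]))
        a,b=l[:,0]-58.5,l[:,1]-77.5
        return np.where((a<0)&(b<0),np.minimum(-a,-b),np.hypot(np.maximum(a,0),np.maximum(b,0)))
    for tol in (25,15,8,6,6):
        q=q0[D(x,q0)<tol];x=least_squares(lambda x:np.clip(D(x,q)-2,0,None),x,loss="soft_l1",x_scale=[10,10,.1]).x
    print(nm,x,len(q))
F=T.reshape(-1,3);F=F[~np.isnan(F[:,0])]
for y0 in range(-350,350,50):
    q=F[(F[:,1]>=y0)&(F[:,1]<y0+50)&(F[:,2]>70)&(F[:,0]>560)]
    if len(q): print(y0,"min x",np.percentile(q[:,0],1),"z99",np.percentile(q[:,2],99), "minx z>130",q[q[:,2]>130][:,0].min() if (q[:,2]>130).any() else None)
go(448,-262,180,1.71)
E
```

```text
top [ 587.51 -243.06    0.31] 1198
top [ 587.51 -243.06    0.31] 1198
top [ 587.51 -243.06    0.31] 1198
scene [ 585.67 -241.16    0.3 ] 269
scene [ 585.67 -241.16    0.3 ] 269
scene [ 585.67 -241.16    0.3 ] 269
-350 min x 631.113280371194 z99 320.16356788369467 minx z>130 615.7883463025851
-300 min x 616.426332747327 z99 317.287194455514 minx z>130 614.0351921539864
-250 min x 754.3108838085672 z99 276.82628176057943 minx z>130 751.4935346050764
-200 min x 750.8965798612372 z99 158.21935162080607 minx z>130 744.9825432718242
-150 min x 753.0853110293001 z99 173.31018814242756 minx z>130 750.7462124949457
-100 min x 782.6111792281621 z99 189.37428208429833 minx z>130 776.3706354354534
-50 min x 797.5568836098583 z99 217.85097567870872 minx z>130 796.9013308363046
0 min x 736.7748588737627 z99 191.63111897910207 minx z>130 801.9827535605459
50 min x 739.6225295373661 z99 149.98521377950289 minx z>130 878.6621015871767
100 min x 834.3243938447849 z99 118.5984529173678 minx z>130 None
150 min x 784.5181034996826 z99 102.83575322276978 minx z>130 None
200 min x 773.626600505352 z99 101.39637475059702 minx z>130 None
250 min x 787.4104748518258 z99 99.91216211360204 minx z>130 None
shift [ 283.  -189.7   34.3] turn -1.245 | t 0.1 pos [ 280.1 -558.5  214.1] rot [-3.14 -0.    0.47] op 1.003
```

The manual's scale: shifts go in shares of 1000 mm and turns go in shares of 4 rad. Converting my numbers, 150 mm / 1000 = 0.15, 120 mm / 1000 = 0.12.

advance(moves={"plan":[[0.03, -0.02, 0, 0, 0.8], [0.06, -0.04, 0, 0, 0.8], [0.09, -0.06, 0, 0, 0.8], [0.12, -0.08, 0, 0, 0.8], [0.15, -0.1, 0, 0, 0.8]]})

```text
t: 0.52
eef_pos: [369.8, -400.5, 214.4]
tcp_rot: [-3.141, 0.0, 0.464]
ft_force: [-0.4, -1.1, 0.2]
opening: 0.805
grip_force: 0.0
```

advance(moves={"plan":[[0.03, -0.02, 0, 0, 0.8], [0.06, -0.04, 0, 0, 0.8], [0.09, -0.06, 0, 0, 0.8], [0.12, -0.08, 0, 0, 0.8], [0.133, -0.09, 0.02, 0, 0.8]]})

```text
t: 0.93
eef_pos: [450.3, -259.7, 197.0]
tcp_rot: [3.137, -0.003, 0.467]
ft_force: [-0.1, -1.3, 0.4]
opening: 0.802
grip_force: 0.0
```

advance(moves={"plan":[[0, 0, 0, -0.03, 0.8], [0, 0, 0, -0.06, 0.8], [0, 0, 0, -0.09, 0.8], [0, 0, 0, -0.12, 0.8], [0, 0, 0, -0.15, 0.8]]})

```text
t: 1.35
eef_pos: [447.9, -261.8, 194.4]
tcp_rot: [-3.141, -0.0, 1.071]
ft_force: [-0.4, -0.1, 0.7]
opening: 0.797
grip_force: 0.0
```

advance(moves={"plan":[[0, 0, 0, -0.03, 0.8], [0, 0, 0, -0.06, 0.8], [0, 0, 0, -0.09, 0.8], [0, 0, 0, -0.12, 0.8], [0, 0, 0, -0.15, 0.8]]})

```text
t: 1.77
eef_pos: [447.9, -261.9, 194.4]
tcp_rot: [-3.141, -0.0, 1.671]
ft_force: [0.4, -0.6, -0.1]
opening: 0.804
grip_force: 0.0
```

```bash
python3 - <<'E'
from h import *;from cell import *
go(448,-262,61,1.71)
i=camera_info("wrist");p,d=read_camera("wrist");cv2.imwrite("pics/w1.png",p[...,::-1])
W=cloud(d,i).reshape(-1,3);w=W[(np.hypot(W[:,0]-448,W[:,1]+262)<40)&(W[:,2]>60)]
t=w[w[:,2]>100]
print(len(w),np.percentile(w[:,2],[50,98]),cv2.minEnclosingCircle(t[:,:2].astype(np.float32)),circ(w[w[:,2]<95][:,:2]) )
w=W[(np.hypot(W[:,0]-422,W[:,1]+127)<40)&(W[:,2]>60)]
t=w[w[:,2]>100]
if len(t):print("b",len(w),np.percentile(w[:,2],[50,98]),cv2.minEnclosingCircle(t[:,:2].astype(np.float32)),circ(w[w[:,2]<95][:,:2]) )
E
```

```text
shift [-1.000e-01  2.000e-01  1.334e+02] turn -0.039 | t 1.77 pos [ 447.9 -261.9  194.4] rot [-3.141 -0.     1.671] op 0.804
43520 [311.1510936  322.78272191] ((447.99871826171875, -262.00177001953125), 39.99815368652344) (np.float64(447.95877133065113), np.float64(-264.2980634178282), np.float64(22.809448181184408))
b 3916 [104.51143042 106.30230088] ((421.6038818359375, -129.55917358398438), 21.783897399902344) (np.float64(421.4263495174724), np.float64(-129.17360390591153), np.float64(22.197927539582043))
```

Scaled: 134 mm / 1000 = 0.134, 128 mm / 1000 = 0.128, -0.04 rad / 4 = -0.01.

advance(moves={"plan":[[-0.001, 0, 0.038, -0.01, 0.8], [-0.001, 0, 0.076, -0.01, 0.8], [-0.001, 0, 0.11, -0.01, 0.8], [-0.001, 0, 0.128, -0.01, 0.8], [-0.001, 0, 0.134, -0.01, 0.8]]})

```text
t: 2.23
eef_pos: [446.9, -262.2, 57.7]
tcp_rot: [-3.138, -0.003, 1.702]
ft_force: [0.5, 0.6, -0.8]
opening: 0.802
grip_force: 0.0
```

advance(moves={"plan":[[0, 0, 0, 0, 0], [0, 0, 0, 0, 0], [0, 0, 0, 0, 0], [0, 0, 0, 0, 0], [0, 0, 0, 0, 0]]})

```text
t: 2.65
eef_pos: [448.5, -263.3, 61.8]
tcp_rot: [3.14, 0.002, 1.705]
ft_force: [0.1, -0.2, 0.1]
opening: 0.501
grip_force: 0.0
```

advance(moves={"plan":[[0, 0, 0, 0, 0], [0, 0, 0, 0, 0], [0, 0, -0.005, 0, 0], [0, 0, -0.015, 0, 0], [0, 0, -0.03, 0, 0]]})

```text
t: 3.07
eef_pos: [447.7, -262.7, 90.8]
tcp_rot: [-3.14, -0.001, 1.705]
ft_force: [-0.5, 0.1, -0.8]
opening: 0.471
grip_force: 30.0
```

```bash
python3 -c "
from h import *
go(643.6,132.2,160,1.71)"
```

```text
shift [365.3 246.8 -69. ] turn -0.005 | t 3.07 pos [ 447.7 -262.7   90.8] rot [-3.140e+00 -1.000e-03  1.705e+00] op 0.471
```

Scaled: 80 mm / 1000 = 0.08, -75 mm / 1000 = -0.075.

advance(moves={"plan":[[0, 0, -0.025, 0, 0], [0.01, 0.007, -0.05, 0, 0], [0.03, 0.02, -0.07, 0, 0], [0.055, 0.037, -0.075, 0, 0], [0.08, 0.054, -0.075, 0, 0]]})

```text
t: 3.48
eef_pos: [491.7, -176.1, 168.4]
tcp_rot: [3.138, 0.002, 1.703]
ft_force: [0.1, -0.9, -0.5]
opening: 0.475
grip_force: 30.0
```

advance(moves={"plan":[[0.026, 0.017, 0, 0, 0], [0.052, 0.035, 0, 0, 0], [0.078, 0.053, 0, 0, 0], [0.104, 0.07, 0, 0, 0], [0.13, 0.088, 0, 0, 0]]})

```text
t: 3.9
eef_pos: [561.0, -34.4, 166.6]
tcp_rot: [3.141, 0.0, 1.705]
ft_force: [0.2, -0.4, -1.1]
opening: 0.474
grip_force: 30.0
```

advance(moves={"plan":[[0.026, 0.017, 0, 0, 0], [0.052, 0.035, 0, 0, 0], [0.078, 0.053, 0, 0, 0], [0.104, 0.07, 0, 0, 0], [0.125, 0.085, 0, 0, 0]]})

```text
t: 4.32
eef_pos: [628.7, 101.4, 166.5]
tcp_rot: [3.141, 0.0, 1.705]
ft_force: [0.1, -0.6, -0.5]
opening: 0.471
grip_force: 30.0
```

advance(moves={"plan":[[0.02, 0.013, 0, 0, 0], [0.028, 0.018, 0, 0, 0], [0.03, 0.02, 0, 0, 0], [0.03, 0.02, 0, 0, 0], [0.03, 0.02, 0, 0, 0]]})

```text
t: 4.73
eef_pos: [643.7, 130.8, 165.8]
tcp_rot: [-3.141, 0.0, 1.704]
ft_force: [-0.0, -1.0, 0.5]
opening: 0.471
grip_force: 30.0
```

```bash
python3 - <<'E'
from h import *;from cell import *
go(643.6,132.2,70,1.71)
i=camera_info("wrist");p,d=read_camera("wrist");cv2.imwrite("pics/w2.png",p[...,::-1])
E
```

```text
shift [ 1.4  0.1 95.8] turn -0.006 | t 4.73 pos [643.7 130.8 165.8] rot [-3.141  0.     1.704] op 0.471
```

View pics/w2.png

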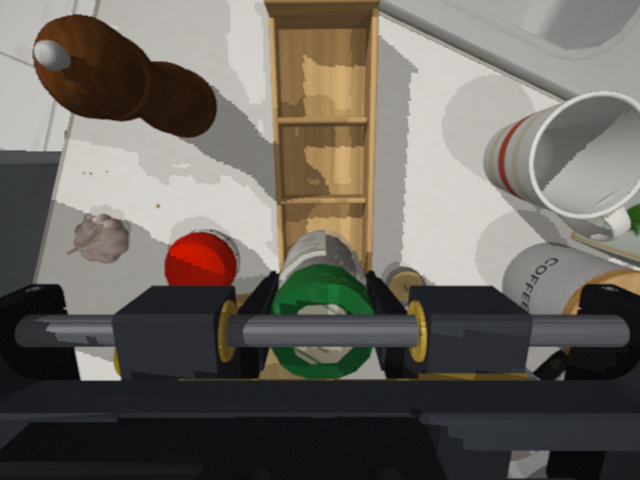

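The wrist view shows the jar upright in the fingers at (320,290), over the lowest narrow bay, with the rack running up the picture. I'll refit the rack from here before lowering.

```bash
cat >> h.py <<'E'
def rackfit(C,x0=(633.5,204,.14)):
    from scipy.optimize import least_squares
    C=C.reshape(-1,3);x=np.array(x0,float)
    G=[(-39.5,-105.5,-39.5,105.5,34,38),(39.5,-105.5,39.5,105.5,48,52),(-39.5,-105.5,39.5,-105.5,58,62),(-39.5,105.5,39.5,105.5,58,62),(-39.5,-39.5,39.5,-39.5,38,42),(-39.5,26.5,39.5,26.5,38,42)]
    def D(x,q):
        c,s=np.cos(x[2]),np.sin(x[2]);l=(q[:,:2]-x[:2])@np.array([[c,-s],[s,c]]);o=[]
        for a,b,e,f,lo,hi in G:
            A=np.array([a,b]);v=np.array([e,f])-A;t=np.clip((l-A)@v/(v@v),0,1)
            r=np.hypot(*(l-A-t[:,None]*v).T);r[(q[:,2]<lo-1.5)|(q[:,2]>hi+1.5)]=99;o.append(r)
        return np.min(o,0)
    C=C[(C[:,2]>30)&(C[:,2]<66)]
    for tol in (10,7,5,5):
        q=C[D(x,C)<tol];x=least_squares(lambda x:np.minimum(np.clip(D(x,q)-2,0,None),20),x,loss="soft_l1",x_scale=[10,10,.1]).x
    return x,len(q)
E
python3 - <<'E'
from h import *;from cell import *
np.set_printoptions(precision=3,suppress=True)
i=camera_info("wrist");p,d=read_camera("wrist");W=cloud(d,i)
print(rackfit(W));print(rackfit(cloud(np.load("top0.npy"),camera_info("top"))))
q=W.reshape(-1,3);s=state()["eef_pos"];print(s)
q=q[(np.hypot(q[:,0]-s[0],q[:,1]-s[1])<30)&(q[:,2]>105)&(q[:,2]<155)]
for lo in (105,115,125,135):
    k=q[(q[:,2]>=lo)&(q[:,2]<lo+10)]
    if len(k)>30:print(lo,len(k),np.array(circ(k[:,:2])))
print(np.nanmedian(W[20:100,290:350,2]))
E
```

```text
(array([634.363, 202.056,   0.144]), 4785)
(array([634.665, 202.914,   0.143]), 1425)
[643.777 130.555 165.857]
105 84 [643.556 129.478  22.595]
115 166 [642.6   129.433  23.348]
125 213 [642.591 129.642  23.23 ]
135 250 [642.515 129.587  23.307]
7.428079208650615
```

Scaled: 88 mm / 1000 = 0.088, 82 mm / 1000 = 0.082.

advance(moves={"plan":[[0.001, 0.002, 0.025, 0, 0], [0.001, 0.002, 0.05, 0, 0], [0.001, 0.002, 0.07, 0, 0], [0.001, 0.002, 0.082, 0, 0], [0.001, 0.002, 0.088, 0, 0]]})

```text
t: 5.25
eef_pos: [645.3, 132.1, 76.1]
tcp_rot: [-3.139, 0.0, 1.704]
ft_force: [-0.5, 0.3, -0.7]
opening: 0.47
grip_force: 30.0
```

advance(moves={"plan":[[0, 0, 0.002, 0, 0], [0, 0, 0.004, 0, 0], [0, 0, 0.006, 0, 0], [0, 0, 0.007, 0, 0], [0, 0, 0.007, 0, 0]]})

```text
t: 5.67
eef_pos: [646.2, 133.0, 71.1]
tcp_rot: [3.141, 0.0, 1.705]
ft_force: [-1.1, 0.4, -1.3]
opening: 0.477
grip_force: 30.0
```

```bash
python3 -c "
from h import *
go(643.6,132.2,70,1.71)"
```

```text
shift [-0.5 -2.6  1.1] turn -0.005 | t 5.67 pos [646.2 133.   71.1] rot [3.141 0.    1.705] op 0.477
```

Scaled: 1.5 mm / 1000 = 0.0015, 1 mm / 1000 = 0.001.

advance(moves={"plan":[[0, 0, 0.0005, 0, 0], [0, 0, 0.001, 0, 0], [0, 0, 0.0015, 0, 0], [0, 0, 0.0015, 0, 0], [0, 0, 0.0015, 0, 0]]})

```text
t: 6.08
eef_pos: [646.1, 133.1, 69.6]
tcp_rot: [3.141, 0.0, 1.705]
ft_force: [-1.0, 1.0, 5.4]
opening: 0.473
grip_force: 30.0
```

advance(moves={"plan":[[0, 0, 0, 0, 0.6], [0, 0, 0, 0, 0.7], [0, 0, 0, 0, 0.7], [0, 0, 0, 0, 0.7], [0, 0, -0.01, 0, 0.7]]})

```text
t: 6.5
eef_pos: [645.1, 132.9, 77.6]
tcp_rot: [-3.139, -0.0, 1.705]
ft_force: [-0.9, -0.2, -0.7]
opening: 0.694
grip_force: 0.0
```

advance(moves={"plan":[[0, 0, -0.03, 0, 0.7], [0, 0, -0.065, 0, 0.7], [0, 0, -0.1, 0, 0.7], [0, 0, -0.1, 0, 0.7], [0, 0, -0.1, 0, 0.7]]})

```text
t: 6.92
eef_pos: [646.7, 133.1, 181.9]
tcp_rot: [3.137, 0.0, 1.705]
ft_force: [-0.7, -0.4, -0.9]
opening: 0.702
grip_force: 0.0
```

```bash
python3 - <<'E'
from h import *; from cell import *
go(422,-128.5,61,1.71)
C=cloud(read_camera("top")[1],camera_info("top")).reshape(-1,3)
q=C[(np.hypot(C[:,0]-645,C[:,1]-131)<40)&(C[:,2]>85)&(C[:,2]<125)];print(len(q),np.percentile(q[:,2],[50,98]),cv2.minEnclosingCircle(q[:,:2].astype(np.float32)))
E
```

```text
shift [-229.2 -258.2  119.8] turn -0.005 | t 6.92 pos [646.7 133.1 181.9] rot [3.137 0.    1.705] op 0.702
208 [112.06172415 115.74927573] ((645.7596435546875, 122.5480728149414), 20.19171905517578)
```

Scaled: -140 mm / 1000 = -0.14, -112 mm / 1000 = -0.112.

advance(moves={"plan":[[-0.025, -0.028, 0, 0, 0.75], [-0.05, -0.056, 0, 0, 0.75], [-0.075, -0.084, 0, 0, 0.75], [-0.1, -0.112, 0, 0, 0.75], [-0.125, -0.14, 0, 0, 0.75]]})

```text
t: 7.38
eef_pos: [521.9, -10.4, 177.9]
tcp_rot: [-3.139, -0.001, 1.705]
ft_force: [1.8, -0.4, 0.3]
opening: 0.749
grip_force: 0.0
```

advance(moves={"plan":[[-0.025, -0.028, 0, 0, 0.75], [-0.05, -0.056, 0, 0, 0.75], [-0.075, -0.084, 0, 0, 0.75], [-0.097, -0.11, 0, 0, 0.75], [-0.104, -0.118, 0, 0, 0.75]]})

```text
t: 7.8
eef_pos: [417.7, -130.1, 178.2]
tcp_rot: [-3.139, -0.001, 1.703]
ft_force: [0.6, -0.5, 0.4]
opening: 0.751
grip_force: 0.0
```

advance(moves={"plan":[[0, 0, 0.01, 0, 0.75], [0, 0, 0.03, 0, 0.75], [0, 0, 0.05, 0, 0.75], [0, 0, 0.06, 0, 0.75], [0, 0, 0.06, 0, 0.75]]})

```text
t: 8.22
eef_pos: [419.8, -127.7, 116.8]
tcp_rot: [-3.137, -0.003, 1.705]
ft_force: [-0.4, 0.5, 0.7]
opening: 0.75
grip_force: 0.0
```

```bash
python3 - <<'E'
from h import *; from cell import *
np.set_printoptions(precision=2,suppress=True)
C=cloud(read_camera("top")[1],camera_info("top"))
q=C.reshape(-1,3);q=q[(np.hypot(q[:,0]-645,q[:,1]-131)<40)&(q[:,2]>85)&(q[:,2]<125)];print(len(q),np.percentile(q[:,2],[50,98]),cv2.minEnclosingCircle(q[q[:,2]>106][:,:2].astype(np.float32)))
i=camera_info("wrist");W=cloud(read_camera("wrist")[1],i)
print(rackfit(C))
q=W.reshape(-1,3);q=q[(np.hypot(q[:,0]-422,q[:,1]+128)<35)&(q[:,2]<108)]
for lo in (60,70,80):
    k=q[(q[:,2]>=lo)&(q[:,2]<lo+10)]
    if len(k)>30:print(lo,len(k),np.array(circ(k[:,:2])))
go(422,-128.5,61,1.71)
E
```

```text
791 [113.6  116.74] ((645.8798217773438, 132.5450897216797), 22.869123458862305)
(array([634.75, 202.9 ,   0.14]), 1310)
60 224 [ 421.49 -129.12   21.99]
70 228 [ 421.68 -129.84   22.1 ]
80 141 [ 421.65 -129.39   22.4 ]
shift [-0.6  1.3 57.7] turn -0.005 | t 8.32 pos [ 420.8 -128.1  118.7] rot [-3.14 -0.    1.71] op 0.752
```

Scaled: 57 mm / 1000 = 0.057, 55 mm / 1000 = 0.055.

advance(moves={"plan":[[-0.001, 0.001, 0.025, 0, 0.75], [-0.001, 0.001, 0.045, 0, 0.75], [-0.001, 0.001, 0.055, 0, 0.75], [-0.001, 0.001, 0.057, 0, 0.75], [-0.001, 0.001, 0.057, 0, 0.75]]})

```text
t: 8.73
eef_pos: [422.1, -129.2, 62.3]
tcp_rot: [-3.141, -0.0, 1.705]
ft_force: [-0.7, -0.2, -0.2]
opening: 0.75
grip_force: 0.0
```

advance(moves={"plan":[[0, 0, 0, 0, 0], [0, 0, 0, 0, 0], [0, 0, 0, 0, 0], [0, 0, 0, 0, 0], [0, 0, 0, 0, 0]]})

```text
t: 9.15
eef_pos: [422.1, -129.4, 62.6]
tcp_rot: [3.141, 0.001, 1.705]
ft_force: [-0.4, 0.7, 2.3]
opening: 0.455
grip_force: 30.4
```

advance(moves={"plan":[[0, 0, 0, 0, 0], [0, 0, 0, 0, 0], [0, 0, 0, 0, 0], [0, 0, -0.01, 0, 0], [0, 0, -0.025, 0, 0]]})

```text
t: 9.57
eef_pos: [421.4, -129.1, 86.6]
tcp_rot: [-3.14, -0.001, 1.705]
ft_force: [0.2, -0.3, -0.7]
opening: 0.458
grip_force: 30.0
```

advance(moves={"plan":[[0, 0, -0.025, 0, 0], [0, 0, -0.05, 0, 0], [0, 0, -0.075, 0, 0], [0.02, 0.014, -0.085, 0, 0], [0.045, 0.032, -0.085, 0, 0]]})

```text
t: 9.98
eef_pos: [448.4, -81.1, 174.6]
tcp_rot: [3.138, 0.002, 1.702]
ft_force: [0.4, 0.2, -0.8]
opening: 0.461
grip_force: 30.0
```

```bash
python3 -c "
from h import *
go(635.3,196.5,166,1.9)"
```

```text
shift [250.8 221.6   8.9] turn -0.198 | t 9.98 pos [448.4 -81.1 174.6] rot [3.138e+00 2.000e-03 1.702e+00] op 0.461
```

Scaled: 115 mm / 1000 = 0.115, 101 mm / 1000 = 0.101.

advance(moves={"plan":[[0.02, 0.018, -0.01, 0, 0], [0.042, 0.037, -0.02, 0, 0], [0.067, 0.059, -0.02, 0, 0], [0.092, 0.081, -0.02, 0, 0], [0.115, 0.101, -0.02, 0, 0]]})

```text
t: 10.4
eef_pos: [533.1, 48.8, 192.2]
tcp_rot: [3.141, 0.0, 1.705]
ft_force: [-0.3, 0.8, -0.3]
opening: 0.457
grip_force: 30.0
```

advance(moves={"plan":[[0.023, 0.02, 0, 0, 0], [0.046, 0.041, 0, -0.0125, 0], [0.069, 0.061, 0, -0.025, 0], [0.092, 0.081, 0, -0.0375, 0], [0.112, 0.099, 0, -0.05, 0]]})

```text
t: 10.82
eef_pos: [616.1, 173.0, 191.8]
tcp_rot: [-3.141, -0.0, 1.908]
ft_force: [0.0, 0.6, -1.3]
opening: 0.458
grip_force: 30.0
```

advance(moves={"plan":[[0.014, 0.014, 0, 0, 0], [0.02, 0.022, 0, 0, 0], [0.02, 0.022, 0, 0, 0], [0.02, 0.022, 0, 0, 0], [0.02, 0.022, 0, 0, 0]]})

```text
t: 11.23
eef_pos: [629.3, 196.3, 192.0]
tcp_rot: [-3.141, 0.0, 1.904]
ft_force: [0.6, -0.4, -0.2]
opening: 0.46
grip_force: 30.0
```

```bash
python3 - <<'E'
from h import *;from cell import *
np.set_printoptions(precision=2,suppress=True)
W=cloud(read_camera("wrist")[1],camera_info("wrist"));s=state()["eef_pos"];print(rackfit(W))
q=W.reshape(-1,3);q=q[(np.hypot(q[:,0]-s[0],q[:,1]-s[1])<30)&(q[:,2]>s[2]-62)&(q[:,2]<s[2]-12)]
for lo in (-55,-45,-35,-25):
    k=q[(q[:,2]>=s[2]+lo)&(q[:,2]<s[2]+lo+10)]
    if len(k)>30:print(lo,len(k),np.array(circ(k[:,:2])))
go(635.3,196.3,71,1.9)
E
```

```text
(array([634.49, 202.18,   0.14]), 2904)
-55 139 [628.53 196.39  22.04]
-45 186 [628.57 196.46  22.19]
-35 213 [628.58 196.51  22.17]
-25 250 [628.51 196.73  22.  ]
shift [ -1.9   5.7 121.2] turn 0.004 | t 11.28 pos [629.4 196.2 192.2] rot [-3.14  0.    1.9 ] op 0.458
```

Scaled: 110 mm / 1000 = 0.11, 6.5 mm / 1000 = 0.0065.

advance(moves={"plan":[[-0.003, 0.0065, 0.025, 0, 0], [-0.003, 0.0065, 0.055, 0, 0], [-0.003, 0.0065, 0.08, 0, 0], [-0.003, 0.0065, 0.1, 0, 0], [-0.003, 0.0065, 0.11, 0, 0]]})

```text
t: 11.7
eef_pos: [635.8, 195.4, 79.8]
tcp_rot: [-3.138, -0.0, 1.904]
ft_force: [-0.3, -0.2, -0.8]
opening: 0.455
grip_force: 30.0
```

advance(moves={"plan":[[0, 0, 0.004, 0, 0], [0, 0, 0.007, 0, 0], [0, 0, 0.009, 0, 0], [0, 0, 0.01, 0, 0], [0, 0, 0.01, 0, 0]]})

```text
t: 12.12
eef_pos: [637.2, 196.7, 73.0]
tcp_rot: [3.14, 0.0, 1.905]
ft_force: [-0.4, 0.0, -1.1]
opening: 0.461
grip_force: 30.0
```

Scaled: 2.5 mm / 1000 = 0.0025, 2 mm / 1000 = 0.002.

advance(moves={"plan":[[0, 0, 0.001, 0, 0], [0, 0, 0.002, 0, 0], [0, 0, 0.0025, 0, 0], [0, 0, 0.0025, 0, 0], [0, 0, 0.0025, 0, 0]]})

```text
t: 12.53
eef_pos: [637.2, 196.8, 70.5]
tcp_rot: [3.141, 0.0, 1.905]
ft_force: [-1.9, -0.6, 5.4]
opening: 0.456
grip_force: 30.0
```

advance(moves={"plan":[[0, 0, 0, 0, 0.6], [0, 0, 0, 0, 0.68], [0, 0, 0, 0, 0.68], [0, 0, 0, 0, 0.68], [0, 0, -0.01, 0, 0.68]]})

```text
t: 12.95
eef_pos: [636.0, 196.4, 78.2]
tcp_rot: [-3.139, -0.0, 1.905]
ft_force: [0.2, 0.1, -1.0]
opening: 0.671
grip_force: 0.0
```

advance(moves={"plan":[[0, 0, -0.03, 0, 0.68], [0, 0, -0.065, 0, 0.68], [0, 0, -0.1, 0, 0.68], [0, 0, -0.1, 0, 0.68], [0, 0, -0.1, 0, 0.68]]})

```text
t: 13.37
eef_pos: [637.6, 196.8, 182.4]
tcp_rot: [3.137, 0.001, 1.905]
ft_force: [-0.3, -0.6, -0.4]
opening: 0.679
grip_force: 0.0
```

```bash
python3 - <<'E'
from h import *
go(487,-18.5,150,2.555)
E
```

```text
shift [-154.  -213.    31.6] turn -0.65 | t 13.37 pos [637.6 196.8 182.4] rot [3.137e+00 1.000e-03 1.905e+00] op 0.679
```

Scaled: -148 mm / 1000 = -0.148, -118 mm / 1000 = -0.118.

advance(moves={"plan":[[-0.02, -0.028, 0, 0, 0.85], [-0.042, -0.058, 0, 0, 0.85], [-0.064, -0.088, 0, 0, 0.85], [-0.086, -0.118, 0, 0, 0.85], [-0.108, -0.148, 0, 0, 0.85]]})

```text
t: 13.78
eef_pos: [530.7, 45.1, 178.7]
tcp_rot: [-3.14, -0.001, 1.905]
ft_force: [1.0, 0.7, 0.5]
opening: 0.847
grip_force: 0.0
```

advance(moves={"plan":[[-0.02, -0.028, 0, -0.025, 0.85], [-0.04, -0.055, 0.01, -0.05, 0.85], [-0.046, -0.065, 0.02, -0.075, 0.85], [-0.046, -0.065, 0.02, -0.105, 0.85], [-0.046, -0.065, 0.02, -0.135, 0.85]]})

```text
t: 14.2
eef_pos: [484.9, -19.4, 158.6]
tcp_rot: [-3.14, -0.002, 2.449]
ft_force: [1.1, -0.5, 0.1]
opening: 0.848
grip_force: 0.0
```

advance(moves={"plan":[[0, 0, 0, -0.0275, 0.85], [0, 0, 0, -0.0275, 0.85], [0, 0, 0, -0.0275, 0.85]]})

```text
t: 14.45
eef_pos: [485.8, -18.6, 159.1]
tcp_rot: [-3.141, -0.001, 2.551]
ft_force: [-0.4, -0.3, -0.0]
opening: 0.851
grip_force: 0.0
```

```bash
python3 - <<'E'
from h import *;from cell import *
np.set_printoptions(precision=2,suppress=True)
i=camera_info("wrist");p,d=read_camera("wrist");cv2.imwrite("pics/w3.png",p[...,::-1]);W=cloud(d,i)
C=cloud(read_camera("top")[1],camera_info("top")).reshape(-1,3)
for n,x,y in (("a",645,131),("b",635.4,196)):
    q=C[(np.hypot(C[:,0]-x,C[:,1]-y)<35)&(C[:,2]>106)&(C[:,2]<125)];print(n,len(q),np.percentile(q[:,2],[50,98]),cv2.minEnclosingCircle(q[:,:2].astype(np.float32)))
q=W.reshape(-1,3);hs=cv2.cvtColor(p,cv2.COLOR_RGB2HSV).reshape(-1,3)
m=(np.hypot(q[:,0]-487,q[:,1]+18)<50)&(q[:,2]>8)&(q[:,2]<65)&(hs[:,1]>110)&(hs[:,0]<35)
w=q[m];(c,r,a)=cv2.minAreaRect(w[:,:2].astype(np.float32));print("lemon",len(w),c,r,a,np.radians(a),w[:,2].max())
c=w[:,:2].mean(0);e,v=np.linalg.eigh(np.cov((w[:,:2]-c).T));print(c,np.sqrt(e),"dir",np.arctan2(v[1,1],v[0,1]))
go(487,-18.5,8,2.555)
E
```

```text
a 694 [113.93 116.85] ((646.11474609375, 132.3204803466797), 23.265106201171875)
b 639 [113.43 116.33] ((635.964599609375, 197.78733825683594), 22.25717544555664)
lemon 3461 (485.729736328125, -18.099641799926758) (58.030941009521484, 55.34759521484375) 5.579925537109375 0.09738807263867164 57.79732625102582
[483.09 -16.53] [12.74 15.75] dir 2.5696817620678125
shift [ -0.9   0.6 151.3] turn -0.004 | t 14.55 pos [486.  -18.5 159.3] rot [-3.14 -0.    2.55] op 0.85
```

View pics/w3.png

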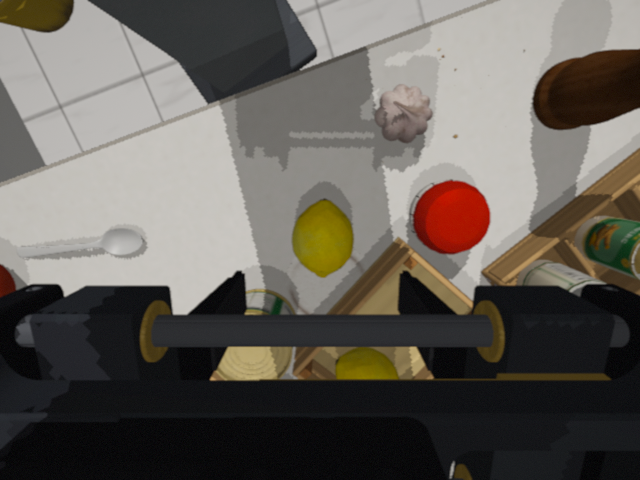

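The wrist view shows the lemon at (322,238), its long axis along the picture's vertical, centred between the fingers. The crate corner at (400,240) lies just clear of the right finger, so I'll narrow the opening a little.

Scaled: 145 mm / 1000 = 0.145, 135 mm / 1000 = 0.135.

advance(moves={"plan":[[0, 0, 0.038, 0, 0.75], [0, 0, 0.076, 0, 0.75], [0, 0, 0.11, 0, 0.75], [0, 0, 0.135, 0, 0.75], [0, 0, 0.145, 0, 0.75]]})

```text
t: 14.97
eef_pos: [484.8, -18.4, 11.7]
tcp_rot: [-3.14, -0.004, 2.553]
ft_force: [-0.0, 1.1, -0.4]
opening: 0.75
grip_force: 0.0
```

advance(moves={"plan":[[0, 0, 0.003, 0, 0.75], [0, 0, 0.005, 0, 0.75], [0, 0, 0.005, 0, 0.4], [0, 0, 0.005, 0, 0], [0, 0, 0.005, 0, 0]]})

```text
t: 15.38
eef_pos: [486.8, -18.7, 10.8]
tcp_rot: [3.141, 0.002, 2.555]
ft_force: [0.4, -0.5, 0.1]
opening: 0.592
grip_force: 0.0
```

advance(moves={"plan":[[0, 0, 0, 0, 0], [0, 0, 0, 0, 0], [0, 0, 0, 0, 0], [0, 0, 0, 0, 0], [0, 0, -0.005, 0, 0]]})

```text
t: 15.8
eef_pos: [486.2, -18.7, 14.9]
tcp_rot: [3.142, 0.0, 2.555]
ft_force: [-0.1, -0.3, -1.3]
opening: 0.567
grip_force: 30.0
```

advance(moves={"plan":[[0, 0, -0.02, 0, 0], [0, 0, -0.045, 0, 0], [0, 0, -0.075, 0, 0], [0, 0, -0.105, 0, 0], [0, 0, -0.105, 0, 0]]})

```text
t: 16.22
eef_pos: [487.9, -18.9, 124.6]
tcp_rot: [3.139, 0.007, 2.555]
ft_force: [0.5, 0.7, -0.8]
opening: 0.565
grip_force: 30.0
```

```bash
python3 - <<'E'
from h import *
c,s=np.cos(.275),np.sin(.275)
X=[610.8-s*30,-18+c*30];print(X)
go(*X,110,1.846)
E
```

```text
[np.float64(602.6535918913165), np.float64(10.872755928847138)]
shift [-78.9  88.2  15.4] turn 0.709 | t 16.22 pos [487.9 -18.9 124.6] rot [3.139 0.007 2.555] op 0.565
```

The manual's scale: shifts go in shares of 1000 mm and turns go in shares of 4 rad. Converting my numbers, 88 mm / 1000 = 0.088, -79 mm / 1000 = -0.079, 0.5 rad / 4 = 0.125.

advance(moves={"plan":[[-0.016, 0.018, 0, 0.025, 0], [-0.032, 0.036, 0, 0.05, 0], [-0.048, 0.054, 0, 0.075, 0], [-0.064, 0.072, 0, 0.1, 0], [-0.079, 0.088, 0, 0.125, 0]]})

```text
t: 16.63
eef_pos: [601.6, 11.4, 119.6]
tcp_rot: [-3.142, 0.0, 2.05]
ft_force: [0.1, 0.0, -1.1]
opening: 0.567
grip_force: 30.0
```

advance(moves={"plan":[[0, 0, 0, 0.025, 0], [0, 0, 0, 0.05, 0], [0, 0, 0, 0.0525, 0], [0, 0, 0, 0.0525, 0]]})

```text
t: 16.97
eef_pos: [600.4, 10.9, 119.4]
tcp_rot: [-3.141, -0.0, 1.847]
ft_force: [0.1, -1.4, -1.3]
opening: 0.565
grip_force: 30.0
```

```bash
python3 - <<'E'
from h import *; from cell import *
go(602.6,10.9,15,1.846)
p,d=read_camera("wrist");cv2.imwrite("pics/w4.png",p[...,::-1])
E
```

```text
shift [ -0.6   2.2 104.4] turn 0.001 | t 16.97 pos [600.4  10.9 119.4] rot [-3.141 -0.     1.847] op 0.565
```

View pics/w4.png

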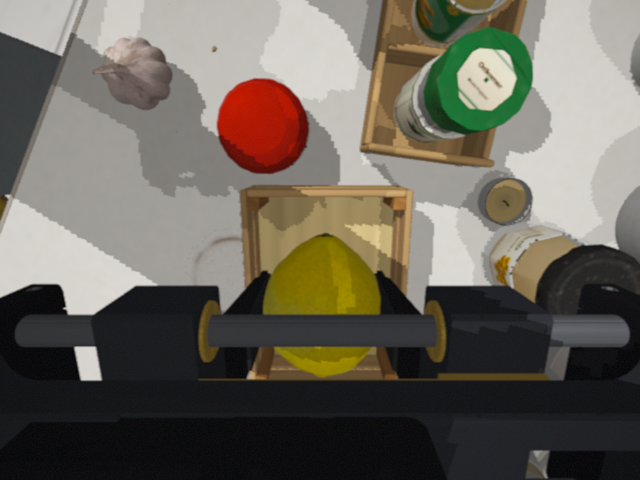

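The wrist view shows the lemon held at (322,300), inside the crate outline and lined up with it. Lowering.

Scaled: 97 mm / 1000 = 0.097, 90 mm / 1000 = 0.09.

advance(moves={"plan":[[-0.001, 0.002, 0.025, 0, 0], [-0.001, 0.002, 0.05, 0, 0], [-0.001, 0.002, 0.075, 0, 0], [-0.001, 0.002, 0.09, 0, 0], [-0.001, 0.002, 0.097, 0, 0]]})

```text
t: 17.43
eef_pos: [601.8, 10.4, 20.6]
tcp_rot: [-3.139, -0.001, 1.847]
ft_force: [1.0, 0.3, -0.8]
opening: 0.562
grip_force: 30.0
```

advance(moves={"plan":[[0, 0, 0.002, 0, 0], [0, 0, 0.004, 0, 0], [0, 0, 0.005, 0, 0], [0, 0, 0.005, 0, 0], [0, 0, 0.005, 0, 0]]})

```text
t: 17.85
eef_pos: [603.2, 10.4, 18.4]
tcp_rot: [3.14, 0.001, 1.845]
ft_force: [-0.4, -0.6, -1.0]
opening: 0.564
grip_force: 30.0
```

Now release, rise, and go over the garlic.

Scaled: 1 mm / 1000 = 0.001, 0.5 mm / 1000 = 0.0005.

advance(moves={"plan":[[0, 0, 0.0005, 0, 0], [0, 0, 0.001, 0, 0.62], [0, 0, 0.001, 0, 0.7], [0, 0, 0.001, 0, 0.75], [0, 0, 0.001, 0, 0.75]]})

```text
t: 18.27
eef_pos: [603.0, 10.4, 16.8]
tcp_rot: [3.141, 0.0, 1.845]
ft_force: [0.9, -0.0, 0.1]
opening: 0.737
grip_force: 0.0
```

advance(moves={"plan":[[0, 0, -0.015, 0, 0.75], [0, 0, -0.045, 0, 0.75], [0, 0, -0.08, 0, 0.75], [0, 0, -0.11, 0, 0.75], [0, 0, -0.11, 0, 0.75]]})

```text
t: 18.68
eef_pos: [605.2, 10.3, 132.4]
tcp_rot: [3.134, 0.003, 1.845]
ft_force: [0.9, -0.4, 0.1]
opening: 0.748
grip_force: 0.0
```

```bash
python3 - <<'E'
from h import *
go(437,97,130,1.88)
E
```

```text
shift [ 129.  -138.4    0.9] turn -0.035 | t 18.68 pos [605.2  10.3 132.4] rot [3.134e+00 3.000e-03 1.845e+00] op 0.748
```

Scaled: -131 mm / 1000 = -0.131, 122 mm / 1000 = 0.122, -0.03 rad / 4 = -0.0075.

advance(moves={"plan":[[0.025, -0.027, 0, 0, 0.7], [0.05, -0.054, 0, 0, 0.7], [0.075, -0.081, 0, 0, 0.7], [0.1, -0.108, 0, 0, 0.7], [0.122, -0.131, 0, -0.0075, 0.7]]})

```text
t: 19.1
eef_pos: [441.4, 93.1, 126.4]
tcp_rot: [-3.141, -0.0, 1.874]
ft_force: [0.1, 0.0, -0.2]
opening: 0.699
grip_force: 0.0
```

advance(moves={"plan":[[0.007, -0.007, 0, 0, 0.7], [0.007, -0.007, 0, 0, 0.7], [0.007, -0.007, 0, 0, 0.7], [0.007, -0.007, 0, 0, 0.7]]})

```text
t: 19.43
eef_pos: [436.4, 96.7, 126.7]
tcp_rot: [3.14, 0.0, 1.874]
ft_force: [-0.2, 0.7, 0.3]
opening: 0.7
grip_force: 0.0
```

```bash
python3 - <<'E'
from h import *;from cell import *
np.set_printoptions(precision=2,suppress=True)
i=camera_info("wrist");p,d=read_camera("wrist");cv2.imwrite("pics/w5.png",p[...,::-1]);W=cloud(d,i).reshape(-1,3)
C=cloud(read_camera("top")[1],camera_info("top")).reshape(-1,3)
w=W[(np.hypot(W[:,0]-437,W[:,1]-97)<40)&(W[:,2]>6)&(W[:,2]<60)]
print(len(w),cv2.minAreaRect(w[:,:2].astype(np.float32)),w[:,:2].mean(0),np.percentile(w[:,2],99))
go(437,97,4,1.88)
q=C[(np.hypot(C[:,0]-603,C[:,1]-11)<45)&(C[:,2]>25)&(C[:,2]<120)];print("lemon",np.percentile(q[:,2],[50,99]),q[:,:2].mean(0))
E
```

```text
2371 ((436.03289794921875, 98.22718811035156), (45.878517150878906, 46.01129913330078), 87.18368530273438) [435.27  99.99] 45.32090449555596
shift [  0.2   1.  122.4] turn -0.006 | t 19.53 pos [436.1  96.6 126.4] rot [3.14 0.   1.87] op 0.701
lemon [54.71 64.57] [599.56   9.75]
```

View pics/w5.png

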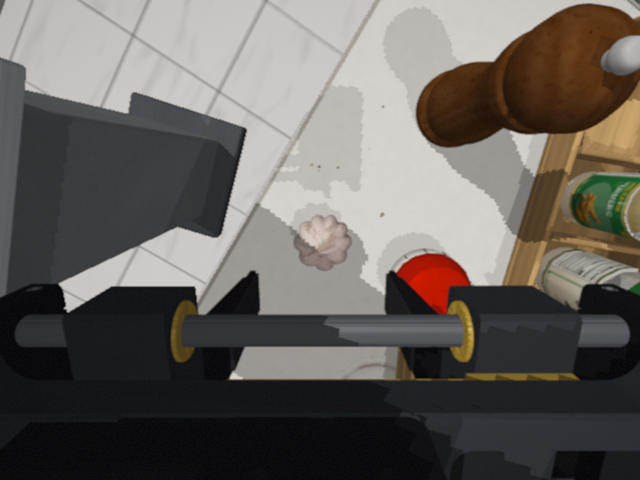

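The wrist view shows the garlic centred between the fingers at (323,243), clear of the timer at (433,285). The top camera puts the lemon flat on its crate floor (top 64 mm).

Scaled: 120 mm / 1000 = 0.12, 115 mm / 1000 = 0.115.

advance(moves={"plan":[[0.001, 0, 0.035, 0, 0.7], [0.001, 0, 0.07, 0, 0.7], [0.001, 0, 0.1, 0, 0.7], [0.001, 0, 0.115, 0, 0.7], [0.001, 0, 0.12, 0, 0.7]]})

```text
t: 19.95
eef_pos: [434.3, 97.4, 4.1]
tcp_rot: [-3.138, -0.001, 1.874]
ft_force: [0.6, -0.6, -0.3]
opening: 0.701
grip_force: 0.0
```

advance(moves={"plan":[[0, 0, 0.001, 0, 0.7], [0, 0, 0.001, 0, 0.4], [0, 0, 0.001, 0, 0], [0, 0, 0.001, 0, 0], [0, 0, 0.001, 0, 0]]})

```text
t: 20.37
eef_pos: [435.3, 98.0, 6.5]
tcp_rot: [3.139, 0.001, 1.875]
ft_force: [-0.3, 0.3, 5.0]
opening: 0.493
grip_force: 30.0
```

advance(moves={"plan":[[0, 0, 0, 0, 0], [0, 0, 0, 0, 0], [0, 0, 0, 0, 0], [0, 0, 0, 0, 0], [0, 0, -0.005, 0, 0]]})

```text
t: 20.78
eef_pos: [434.8, 98.0, 10.8]
tcp_rot: [3.141, 0.0, 1.875]
ft_force: [0.9, 0.0, -0.5]
opening: 0.489
grip_force: 30.0
```

advance(moves={"plan":[[0, 0, -0.025, 0, 0], [0, 0, -0.055, 0, 0], [0, 0, -0.09, 0, 0], [0, 0, -0.12, 0, 0], [0, 0, -0.12, 0, 0]]})

```text
t: 21.2
eef_pos: [436.4, 98.2, 135.7]
tcp_rot: [3.134, 0.002, 1.875]
ft_force: [0.2, -0.1, 0.5]
opening: 0.489
grip_force: 30.0
```

```bash
python3 - <<'E'
from h import *
c,s=np.cos(.305),np.sin(.305)
X=[586.8-s*36,-242.3+c*36];print(X)
go(*X,130,1.876)
E
```

```text
[np.float64(575.9894456924666), np.float64(-207.96150970756185)]
shift [-333.9   41.4    6.6] turn -0.001 | t 21.2 pos [436.4  98.2 135.7] rot [3.134e+00 2.000e-03 1.875e+00] op 0.489
```

advance(moves={"plan":[[-0.025, 0.004, 0, 0, 0], [-0.055, 0.007, 0, 0, 0], [-0.085, 0.011, 0, 0, 0], [-0.115, 0.015, 0, 0, 0], [-0.145, 0.019, 0, 0, 0]]})

```text
t: 21.62
eef_pos: [496.3, -35.9, 130.6]
tcp_rot: [-3.141, 0.0, 1.875]
ft_force: [0.5, -0.3, -0.3]
opening: 0.491
grip_force: 30.0
```

advance(moves={"plan":[[-0.03, 0.003, 0, 0, 0], [-0.06, 0.006, 0, 0, 0], [-0.09, 0.01, 0, 0, 0], [-0.12, 0.014, 0, 0, 0], [-0.15, 0.018, 0, 0, 0]]})

```text
t: 22.03
eef_pos: [558.4, -173.8, 130.4]
tcp_rot: [-3.141, -0.0, 1.875]
ft_force: [0.6, 0.5, -0.4]
opening: 0.492
grip_force: 30.0
```

advance(moves={"plan":[[-0.02, 0.002, 0, 0, 0], [-0.034, 0.003, 0, 0, 0], [-0.039, 0.004, 0, 0, 0], [-0.039, 0.004, 0, 0, 0], [-0.039, 0.004, 0, 0, 0]]})

```text
t: 22.45
eef_pos: [573.3, -207.5, 130.5]
tcp_rot: [-3.141, -0.001, 1.875]
ft_force: [-1.0, 0.3, 0.0]
opening: 0.489
grip_force: 30.0
```

```bash
python3 - <<'E'
from h import *; from cell import *
go(576,-208,13,1.876)
p,d=read_camera("wrist");cv2.imwrite("pics/w6.png",p[...,::-1])
E
```

```text
shift [ -1.3   2.5 117.4] turn -0.001 | t 22.45 pos [ 573.3 -207.5  130.5] rot [-3.141e+00 -1.000e-03  1.875e+00] op 0.489
```

View pics/w6.png

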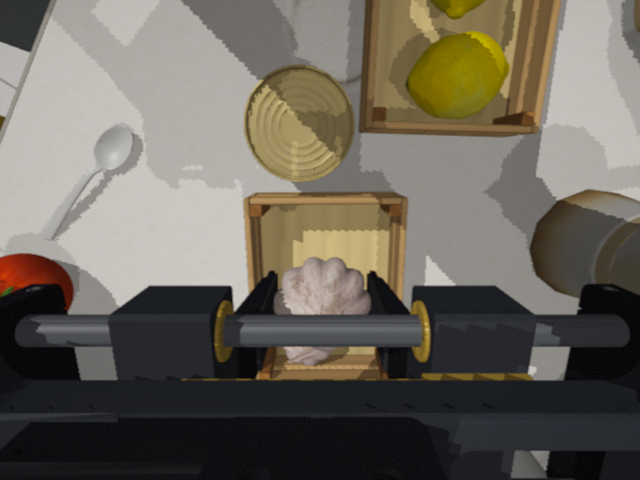

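The wrist view shows the garlic at (322,310), centred over the free half of its crate, with the tin at (300,122) and the pot both clear. Lowering and releasing.

Scaled: 112 mm / 1000 = 0.112, 102 mm / 1000 = 0.102.

advance(moves={"plan":[[-0.001, 0.002, 0.028, 0, 0], [-0.001, 0.002, 0.056, 0, 0], [-0.001, 0.002, 0.082, 0, 0], [-0.001, 0.002, 0.102, 0, 0], [-0.001, 0.002, 0.112, 0, 0]]})

```text
t: 22.92
eef_pos: [574.9, -207.1, 16.5]
tcp_rot: [-3.139, -0.002, 1.876]
ft_force: [-0.0, 0.4, -0.0]
opening: 0.491
grip_force: 30.0
```

advance(moves={"plan":[[0, 0, 0.002, 0, 0], [0, 0, 0.004, 0, 0], [0, 0, 0.004, 0, 0], [0, 0, 0.004, 0, 0.6], [0, 0, 0.004, 0, 0.68]]})

```text
t: 23.33
eef_pos: [576.5, -208.9, 15.8]
tcp_rot: [3.14, 0.001, 1.875]
ft_force: [0.3, -0.1, 0.3]
opening: 0.578
grip_force: 0.0
```

advance(moves={"plan":[[0, 0, 0, 0, 0.68], [0, 0, 0, 0, 0.68], [0, 0, -0.015, 0, 0.68], [0, 0, -0.045, 0, 0.68], [0, 0, -0.08, 0, 0.68]]})

```text
t: 23.75
eef_pos: [575.1, -208.4, 94.2]
tcp_rot: [-3.139, -0.002, 1.875]
ft_force: [1.2, 0.3, 1.0]
opening: 0.679
grip_force: 0.0
```

advance(moves={"plan":[[0, 0, -0.035, 0, 0.68], [0, 0, -0.07, 0, 0.68], [0, 0, -0.105, 0, 0.68], [0, 0, -0.125, 0, 0.68], [0, 0, -0.125, 0, 0.68]]})

```text
t: 24.17
eef_pos: [577.3, -209.4, 224.8]
tcp_rot: [3.136, 0.005, 1.875]
ft_force: [1.4, -0.2, -0.4]
opening: 0.678
grip_force: 0.0
```

```bash
python3 - <<'E'
from h import *
go(504,230,220,1.714)
E
```

```text
shift [441.2  61.6   2.8] turn 0.161 | t 24.17 pos [ 577.3 -209.4  224.8] rot [3.136 0.005 1.875] op 0.678
```

Scaled: 186 mm / 1000 = 0.186, 148 mm / 1000 = 0.148.

advance(moves={"plan":[[0.035, 0.005, 0, 0, 0.7], [0.072, 0.01, 0, 0, 0.7], [0.11, 0.015, 0, 0, 0.7], [0.148, 0.02, 0, 0, 0.7], [0.186, 0.026, 0, 0, 0.7]]})

```text
t: 24.58
eef_pos: [544.1, -22.0, 219.1]
tcp_rot: [-3.141, -0.0, 1.874]
ft_force: [0.4, -0.1, -0.9]
opening: 0.699
grip_force: 0.0
```

advance(moves={"plan":[[0.037, 0.005, 0, 0, 0.7], [0.075, 0.01, 0, 0, 0.7], [0.113, 0.015, 0, 0, 0.7], [0.15, 0.02, 0, 0, 0.7], [0.186, 0.026, 0, 0, 0.7]]})

```text
t: 25.0
eef_pos: [513.2, 163.5, 219.2]
tcp_rot: [-3.141, -0.0, 1.875]
ft_force: [1.3, 0.4, 0.3]
opening: 0.701
grip_force: 0.0
```

advance(moves={"plan":[[0.035, 0.005, 0, 0.025, 0.7], [0.06, 0.009, 0, 0.04, 0.7], [0.068, 0.01, 0, 0.04, 0.7], [0.068, 0.01, 0, 0.04, 0.7]]})

```text
t: 25.33
eef_pos: [502.7, 231.0, 219.0]
tcp_rot: [-3.141, 0.0, 1.719]
ft_force: [-0.0, 0.0, -0.3]
opening: 0.698
grip_force: 0.0
```

```bash
python3 - <<'E'
from h import *;from cell import *
np.set_printoptions(precision=2,suppress=True)
p,d=read_camera("wrist");W=cloud(d,camera_info("wrist")).reshape(-1,3)
T=read_camera("top");cv2.imwrite("pics/t2.png",T[0][...,::-1]);C=cloud(T[1],camera_info("top")).reshape(-1,3)
q=W[(np.hypot(W[:,0]-504,W[:,1]-230)<40)&(W[:,2]<180)]
for lo,hi in ((20,50),(60,90),(90,120),(128,140),(136,150),(166,175)):
    k=q[(q[:,2]>=lo)&(q[:,2]<hi)]
    if len(k)>30:print(lo,len(k),np.array(circ(k[:,:2])),k.mean(0))
q=C[(np.hypot(C[:,0]-576,C[:,1]+208)<40)&(C[:,2]>12)];print("garlic",np.percentile(q[:,2],99),q[q[:,2]>20].mean(0))
go(504,230,122,1.714)
E
```

```text
20 296 [504.71 227.47  25.65] [500.61 244.95  42.91]
60 324 [505.24 226.39  20.55] [501.15 242.87  69.02]
90 92 [506.11 225.87  23.91] [503.64 246.13 117.08]
128 104 [506.52 225.7   24.65] [502.76 243.61 136.46]
136 1123 [506.44 226.3   21.99] [504.9  234.35 145.29]
166 208 [506.95 225.95   3.96] [506.89 226.2  168.32]
garlic 51.32122533302886 [ 574.56 -205.61   37.89]
shift [ 1.   0.9 97.2] turn 0.003 | t 25.43 pos [503.3 229.  219.2] rot [-3.14  0.    1.72] op 0.699
```

View pics/t2.png

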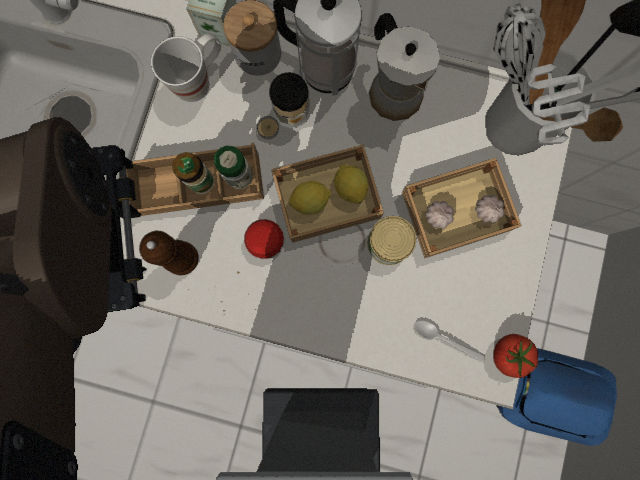

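The top view shows both jars upright in the narrow bays at (190,172) and (232,165), with lemon and garlic down in their crates. The wrist data put the mill axis at about (506, 227), so I'll grip its head.

Scaled: 97 mm / 1000 = 0.097, 90 mm / 1000 = 0.09.

advance(moves={"plan":[[-0.002, 0.0025, 0.025, 0, 0.7], [-0.002, 0.0025, 0.05, 0, 0.7], [-0.002, 0.0025, 0.075, 0, 0.7], [-0.002, 0.0025, 0.09, 0, 0.7], [-0.002, 0.0025, 0.097, 0, 0.7]]})

```text
t: 25.85
eef_pos: [505.8, 226.1, 120.5]
tcp_rot: [-3.139, 0.001, 1.714]
ft_force: [-0.6, -0.5, -1.1]
opening: 0.697
grip_force: 0.0
```

advance(moves={"plan":[[0, 0, 0, 0, 0.7], [0, 0, 0, 0, 0.4], [0, 0, 0, 0, 0], [0, 0, 0, 0, 0], [0, 0, 0, 0, 0]]})

```text
t: 26.27
eef_pos: [506.6, 228.0, 123.6]
tcp_rot: [3.14, -0.0, 1.715]
ft_force: [0.5, -0.4, 4.8]
opening: 0.498
grip_force: 30.0
```

advance(moves={"plan":[[0, 0, 0, 0, 0], [0, 0, 0, 0, 0], [0, 0, 0, 0, 0], [0, 0, -0.005, 0, 0], [0, 0, -0.015, 0, 0]]})

```text
t: 26.68
eef_pos: [505.6, 227.9, 137.4]
tcp_rot: [-3.14, 0.0, 1.715]
ft_force: [-1.4, 0.6, -1.8]
opening: 0.496
grip_force: 30.0
```

advance(moves={"plan":[[0, 0, -0.02, 0, 0], [0, 0, -0.045, 0, 0], [0, 0, -0.07, 0, 0], [0, 0, -0.07, 0, 0], [0, 0, -0.07, 0, 0]]})

```text
t: 27.1
eef_pos: [506.5, 228.2, 209.2]
tcp_rot: [3.139, -0.0, 1.715]
ft_force: [-0.7, -0.3, -1.4]
opening: 0.492
grip_force: 30.0
```

```bash
python3 - <<'E'
from h import *
go(625,268,207,1.714)
E
```

```text
shift [ 22.4 123.    2.5] turn 0.001 | t 27.1 pos [506.5 228.2 209.2] rot [ 3.139 -0.     1.715] op 0.492
```

Scaled: 105 mm / 1000 = 0.105, 84 mm / 1000 = 0.084.

advance(moves={"plan":[[0.008, 0.015, 0, 0, 0], [0.016, 0.037, 0, 0, 0], [0.022, 0.06, 0, 0, 0], [0.022, 0.084, 0, 0, 0], [0.022, 0.105, 0, 0, 0]]})

```text
t: 27.52
eef_pos: [607.6, 265.3, 206.3]
tcp_rot: [-3.14, 0.0, 1.715]
ft_force: [-0.2, -0.0, -2.6]
opening: 0.494
grip_force: 30.0
```

advance(moves={"plan":[[0, 0.012, 0, 0, 0], [0, 0.017, 0, 0, 0], [0, 0.017, 0, 0, 0], [0, 0.017, 0, 0, 0], [0, 0.017, 0, 0, 0]]})

```text
t: 27.93
eef_pos: [622.9, 267.2, 207.4]
tcp_rot: [-3.141, 0.0, 1.715]
ft_force: [0.3, -0.3, -0.8]
opening: 0.494
grip_force: 30.0
```

```bash
python3 - <<'E'
from h import *;from cell import *
np.set_printoptions(precision=2,suppress=True)
p,d=read_camera("wrist");cv2.imwrite("pics/w7.png",p[...,::-1]);W=cloud(d,camera_info("wrist"));s=state()["eef_pos"]
q=W.reshape(-1,3);q=q[(np.hypot(q[:,0]-s[0],q[:,1]-s[1])<45)&(q[:,2]>80)&(q[:,2]<s[2])]
for lo,hi in ((90,105),(105,125),(125,150),(150,170),(180,200),(205,209)):
    k=q[(q[:,2]>=lo)&(q[:,2]<hi)]
    if len(k)>30:print(lo,len(k),np.array(circ(k[:,:2])))
D=read_camera("top")[1];print("rack top",rackfit(cloud(D,camera_info("top"))))
D=read_camera("scene");cv2.imwrite("pics/s2.png",D[0][...,::-1])
go(625,268,131,1.714)
E
```

```text
90 465 [620.13 267.83  27.52]
105 209 [620.65 267.72  26.74]
125 1137 [620.7  268.43  22.99]
150 559 [621.32 267.04  19.52]
180 123 [622.3  266.34  23.93]
205 203 [624.   259.49  29.71]
rack top (array([634.64, 203.03,   0.14]), 1013)
shift [ 0.5  1.8 76.9] turn 0.001 | t 28.08 pos [623.3 267.3 207.9] rot [3.14 0.   1.72] op 0.493
```

View pics/s2.png

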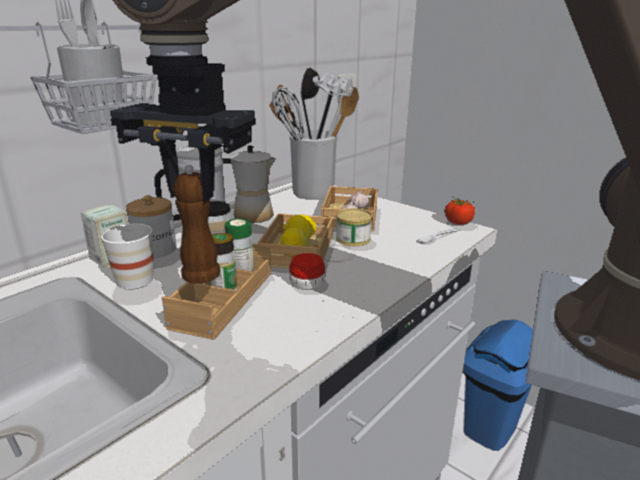

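The scene view shows the mill hanging upright at (198,230) over the wide bay. Its foot measures about (620, 268), so I'll shift +4.5 mm and lower.

Scaled: 68 mm / 1000 = 0.068, 4.5 mm / 1000 = 0.0045.

advance(moves={"plan":[[0, 0.0045, 0.012, 0, 0], [0, 0.0045, 0.03, 0, 0], [0, 0.0045, 0.048, 0, 0], [0, 0.0045, 0.062, 0, 0], [0, 0.0045, 0.068, 0, 0]]})

```text
t: 28.5
eef_pos: [627.4, 267.6, 136.7]
tcp_rot: [-3.138, 0.001, 1.715]
ft_force: [-0.2, 1.1, -1.1]
opening: 0.496
grip_force: 30.0
```

advance(moves={"plan":[[0, 0, 0.002, 0, 0], [0, 0, 0.004, 0, 0], [0, 0, 0.005, 0, 0], [0, 0, 0.005, 0, 0], [0, 0, 0.005, 0, 0]]})

```text
t: 28.92
eef_pos: [628.5, 268.0, 135.3]
tcp_rot: [3.141, -0.0, 1.715]
ft_force: [-0.1, -1.2, -0.9]
opening: 0.498
grip_force: 30.0
```

Scaled: 4 mm / 1000 = 0.004, 3 mm / 1000 = 0.003.

advance(moves={"plan":[[0, 0, 0.001, 0, 0], [0, 0, 0.002, 0, 0], [0, 0, 0.003, 0, 0], [0, 0, 0.004, 0, 0], [0, 0, 0.004, 0, 0]]})

```text
t: 29.33
eef_pos: [628.5, 268.0, 131.6]
tcp_rot: [3.14, -0.0, 1.715]
ft_force: [-1.7, -0.9, 5.5]
opening: 0.492
grip_force: 30.0
```

advance(moves={"plan":[[0, 0, 0.0003, 0, 0], [0, 0, 0.0006, 0, 0], [0, 0, 0.0006, 0, 0], [0, 0, 0.0006, 0, 0]]})

```text
t: 29.67
eef_pos: [628.5, 268.1, 131.6]
tcp_rot: [3.14, -0.0, 1.715]
ft_force: [-2.7, -2.2, 9.5]
opening: 0.496
grip_force: 30.0
```

Contact with the floor of the bay. Releasing and rising clear.

Scaled: -10 mm / 1000 = -0.01.

advance(moves={"plan":[[0, 0, 0, 0, 0.58], [0, 0, 0, 0, 0.66], [0, 0, 0, 0, 0.7], [0, 0, 0, 0, 0.7], [0, 0, -0.01, 0, 0.7]]})

```text
t: 30.08
eef_pos: [627.4, 267.6, 138.3]
tcp_rot: [-3.138, 0.001, 1.715]
ft_force: [0.1, 0.3, -0.5]
opening: 0.699
grip_force: 0.0
```

advance(moves={"plan":[[0, 0, -0.03, 0, 0.7], [0, 0, -0.06, 0, 0.7], [0, 0, -0.095, 0, 0.7], [0, 0, -0.11, 0, 0.7], [0, 0, -0.11, 0, 0.7]]})

```text
t: 30.5
eef_pos: [629.4, 268.4, 255.2]
tcp_rot: [3.134, -0.001, 1.715]
ft_force: [0.3, -0.2, 0.7]
opening: 0.702
grip_force: 0.0
```

advance(moves={"plan":[[-0.04, -0.02, 0, 0, 0.7], [-0.08, -0.04, 0, 0, 0.7], [-0.12, -0.06, 0, 0, 0.7], [-0.16, -0.08, 0, 0, 0.7], [-0.2, -0.1, 0, 0, 0.7]]})

```text
t: 30.92
eef_pos: [561.4, 68.7, 249.5]
tcp_rot: [-3.141, -0.0, 1.715]
ft_force: [0.4, 0.1, -0.6]
opening: 0.701
grip_force: 0.0
```

advance(moves={"plan":[[-0.04, 0, 0, 0, 0.7], [-0.08, 0, 0, 0, 0.7], [-0.11, 0, 0, 0, 0.7], [-0.11, 0, 0, 0, 0.7], [-0.11, 0, 0, 0, 0.7]]})

```text
t: 31.33
eef_pos: [578.3, -40.1, 249.4]
tcp_rot: [-3.141, -0.0, 1.712]
ft_force: [-0.1, -0.4, 0.4]
opening: 0.696
grip_force: 0.0
```

```bash
python3 - <<'E'
from h import *;from cell import *
np.set_printoptions(precision=2,suppress=True)
T=read_camera("top");cv2.imwrite("pics/t3.png",T[0][...,::-1]);C=cloud(T[1],camera_info("top")).reshape(-1,3)
rk,_=rackfit(C);print(rk);c,s=np.cos(rk[2]),np.sin(rk[2])
def fr(x,y): d=np.array([x,y])-rk[:2];return np.array([c*d[0]+s*d[1],-s*d[0]+c*d[1]])
for n,x,y,a,b in (("a",645,131,107,125),("b",635.4,196,107,125),("mill head",625,268,140,168),("knob",625,268,172,190),("mill body",625,268,60,130)):
    q=C[(np.hypot(C[:,0]-x,C[:,1]-y)<38)&(C[:,2]>a)&(C[:,2]<b)]
    if len(q)>5:
        e,r=cv2.minEnclosingCircle(q[:,:2].astype(np.float32));print(n,len(q),"z",np.percentile(q[:,2],98),"rack frame",fr(*e),r,fr(*circ(q[:,:2])[:2]))
S=cloud(read_camera("scene")[1],camera_info("scene")).reshape(-1,3)
q=S[(np.hypot(S[:,0]-625,S[:,1]-268)<45)]
for lo,hi in ((62,80),(85,105),(110,125),(135,165)):
    k=q[(q[:,2]>lo)&(q[:,2]<hi)];print(lo,fr(*circ(k[:,:2])[:2]))
for n,x,y in (("timer",535.2,84.6),("tin",531.5,-125.9)):
    q=C[(np.hypot(C[:,0]-x,C[:,1]-y)<45)];zt=np.percentile(q[:,2],98);print(n,zt,q[q[:,2]>zt-8][:,:2].mean(0))
E
```

```text
[634.81 202.93   0.14]
a 267 z 116.53270812518146 rack frame [  2.1  -65.73] 21.4642276763916 [  2.89 -63.61]
b 637 z 116.31281950260988 rack frame [ 1.33 -5.87] 22.104345321655273 [ 0.46 -6.04]
mill head 861 z 167.4181880711149 rack frame [ 2.49 64.96] 25.18721580505371 [ 0.7  62.97]
knob 60 z 179.61132002827998 rack frame [ 2.65 63.88] 5.930316925048828 [ 2.55 63.89]
mill body 544 z 129.57848195520071 rack frame [ 1.56 72.41] 31.050676345825195 [ 1.39 66.01]
62 [-0.25 68.72]
85 [ 0.33 67.85]
110 [ 1.22 66.79]
135 [-1.57 71.16]Traceback (most recent call last):
  File "<stdin>", line 15, in <module>
    return _quantile_unchecked(
        a, q, axis, out, overwrite_input, method, keepdims, weights)
    return _ureduce(a,
                    func=_quantile_ureduce_func,
    ...<5 lines>...
                    overwrite_input=overwrite_input,
                    method=method)
    r = func(a, **kwargs)
    result = _quantile(arr,
                       quantiles=q,
    ...<2 lines>...
                       out=out,
                       weights=wgt)
    slices_having_nans = np.isnan(arr[-1, ...])
                                  ~~~^^^^^^^^^
IndexError: index -1 is out of bounds for axis 0 with size 0
```

View pics/t3.png

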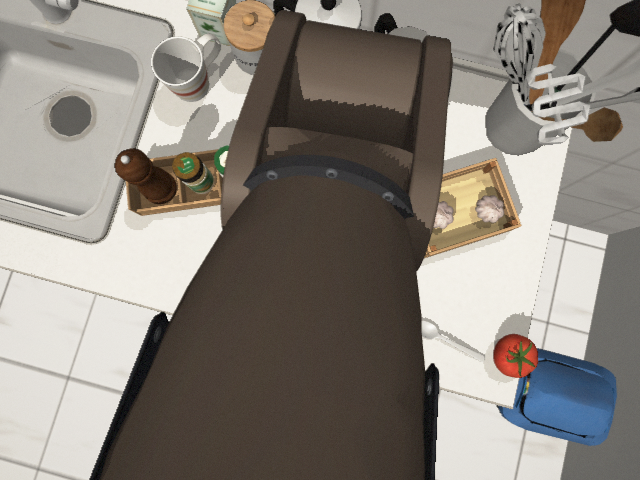

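The top view shows the mill upright in the wide bay at (140,170), the jars in their bays and the garlic in its crate. The timer and tin are hidden under the arm here, but earlier views showed them unmoved. Everything measures within tolerance, so I'm handing in.

```bash
python3 -c "
from cell import *
print(job_done())"
```

```text
the job is handed in; nothing more can be done
None
```

I handed the job in at about 31 s of the 141 s. The mill and both jars stand upright in their bays, and the lemon and garlic lie in their crates. The timer and tin were in place when last seen, but the arm hid them in the final picture. The hand-in returned no verdict.

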